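# Shut the spray-gun air valves on the glazing bench

### The job

Spraying is over for today: shut the air to both spray-gun outlets by pushing each of the two red valve levers on the bench manifold round with a fingertip, until it is fully shut, square across its outlet and against its stop. Only push the levers, do not pinch them; leave the blue valve open as it is, because it feeds the next bench, and do not shift or tip the mug, jar, bottle or bowl.

Things in the scene. Friction and masses are not known exactly. Their poses are not given: they have to be found in the camera images.
- manifold: Bench air manifold, bolted down: bare grey metal header pipe (34 mm) along its y, axis 75 mm up, on a grey plate 100 x 460 mm; filter-regulator with gauge at its -y end (top 149 mm up). Three brass valves point out along its -x (towards the robot at yaw 0), stems 140 mm apart, 67 mm ahead of the pipe axis, in changing order. Origin: middle of the plate, on the bench; upright, turned only in yaw.
- red_a_valve: Brass ball valve with the first red lever, fixed to the manifold, its outlet along its own -x, ending 73 mm out in a steel quick coupler with no hose. Origin: on the bench, under its upright stem. Nothing under the lever is higher than 98 mm above the bench within the grip's swing, except the stem (18 mm radius, 122 mm high with its nut).
- red_a_lever (a joint): Angle (rad) of the first red lever about its upright stem: 0 = shut, against its stop, square across its outlet (pointing along the manifold's +y); 1.571 = fully open, in line with its outlet (pointing along the manifold's -x). Grows counter-clockwise seen from above, so it shuts clockwise. Stiff (0.45 N m, about 6 N at the grip); stays where it is left.
- red_a_grip (a point): Centre of the first red lever's grip, a vinyl-covered bar 70 mm long, 20 mm wide and 16 mm high, 70 mm out from the stem axis, and 118 mm above the bench; the grip's underside is 110 mm above the bench, its outer end 100 mm from the stem axis. Moves with the lever; this frame's +y runs outward along the lever.
- red_a_stem (a point): On the first red lever's turning axis (the upright stem), at the same height as the grip centre, 118 mm above the bench; this frame turns with the lever, its +y runs outward along the lever.
- red_b_valve: Brass ball valve with the second red lever, fixed to the manifold, its outlet along its own -x, ending 73 mm out in a steel quick coupler with no hose. Origin: on the bench, under its upright stem. Nothing under the lever is higher than 98 mm above the bench within the grip's swing, except the stem (18 mm radius, 122 mm high with its nut).
- red_b_lever (a joint): Angle (rad) of the second red lever about its upright stem: 0 = shut, against its stop, square across its outlet (pointing along the manifold's +y); 1.571 = fully open, in line with its outlet (pointing along the manifold's -x). Grows counter-clockwise seen from above, so it shuts clockwise. Stiff (0.45 N m, about 6 N at the grip); stays where it is left.
- red_b_grip (a point): Centre of the second red lever's grip, a vinyl-covered bar 70 mm long, 20 mm wide and 16 mm high, 70 mm out from the stem axis, and 118 mm above the bench; the grip's underside is 110 mm above the bench, its outer end 100 mm from the stem axis. Moves with the lever; this frame's +y runs outward along the lever.
- red_b_stem (a point): On the second red lever's turning axis (the upright stem), at the same height as the grip centre, 118 mm above the bench; this frame turns with the lever, its +y runs outward along the lever.
- blue_valve: Brass ball valve with the blue lever, fixed to the manifold, its outlet along its own -x, ending 75 mm out in a pipe down through the bench. Origin: on the bench, under its upright stem. Nothing under the lever is higher than 98 mm above the bench within the grip's swing, except the stem (18 mm radius, 122 mm high with its nut).
- blue_lever (a joint): Angle (rad) of the blue lever about its upright stem: 0 = shut, against its stop, square across its outlet (pointing along the manifold's +y); 1.571 = fully open, in line with its outlet (pointing along the manifold's -x). Grows counter-clockwise seen from above, so it shuts clockwise. Stiff (0.45 N m, about 6 N at the grip); stays where it is left.
- blue_grip (a point): Centre of the blue lever's grip, a vinyl-covered bar 70 mm long, 20 mm wide and 16 mm high, 70 mm out from the stem axis, and 118 mm above the bench; the grip's underside is 110 mm above the bench, its outer end 100 mm from the stem axis. Moves with the lever; this frame's +y runs outward along the lever.
- blue_stem (a point): On the blue lever's turning axis (the upright stem), at the same height as the grip centre, 118 mm above the bench; this frame turns with the lever, its +y runs outward along the lever.
- mug: Loose blue stoneware mug with a white band, 84 mm wide, 115 mm high, handle reaching 78 mm out from its axis along its +y; bystander off the left (+y) end of the manifold. Origin: centre of its foot.
- glaze_jar: Loose terracotta-coloured glaze jar with black cap, 60 mm wide, 80 mm high; bystander in front of the manifold. Origin: centre of its underside.
- paint_bottle: Loose cream paint bottle with white cap, 60 mm wide, 165 mm high; bystander in front of the regulator. Origin: centre of its underside.
- bowl: Loose pale green bowl, 104 mm wide, 48 mm high; bystander in front of the manifold. Origin: centre of its foot.
There are look-alikes about, which are no part of the job. What is shaped like the blue_valve but green or orange is not meant.

How it is judged:
By the outcome, as a careful person would: the job done as asked, in the order asked, and still so for the second after the job is handed in, with the robot touching nothing.
It also fails if it takes over 54 s, if anything falls off the work surface, if the arm or the gripper's body presses on something with over 40 N, if the wrist force passes 120 N, or if a joint passes its speed limit or range.

### The arm

A 6-joint arm with a two-finger parallel gripper is mounted at the origin on the work surface. World frame = base frame: x ahead of the robot, y to its left, z up, the work surface at z = 0. Lengths are in m, angles in rad, forces in N, time in s.
With the tool pointing down it reaches from about 0.35 to 0.975 m from the base axis. Payload 4.9 kg.
Tool frame: the origin (TCP) lies at the very end of the fingers, on their centre line; the grasp point (between the pads) lies 19 mm behind it; z points along the fingers, y is the line along which they close (so a half turn about z gives the same grasp; the last joint's range is limited). The gripper opens to 85 mm and grips with 20 to 120 N. Pads are 22 mm wide; open, the fingers measure 114 mm over their backs; the gripper's body (76 mm by 85 mm) begins 54 mm behind the grasp point. The pads swing forward as they close: fully open they stand 13 mm farther back than shut.
Start: joints at [1.223, 0.053, 1.613, -0, 1.476, -0.119], TCP at [0.142, 0.609, 0.231] pointing down, gripper open.
Joint ranges: [-3.01, 3.01], [-1.01, 2.22], [0.06, 2.58], [-1.02, 4.17], [0.09, 2.62], [-3.14, 3.14]. Speed limits (rad/s): [2.57, 2.57, 3.14, 3.14, 3.14, 3.14].

### API

Orientations are given as a unit quaternion [w, x, y, z].
In Python, from plant import monitor, vision, manip gives the robot as it stands. The module is installed in compiled form; this text tells all that it offers.
- The arm moves only by the tool arm_command, never from a script. Its argument "rows" is a list of rows, each a list of 3 entries, a list of its own where there are three numbers: the finger opening in mm, from 0 to 85.4, then the shift along the world's x, y, z in units of 30 cm (1.0 is 30 cm), then the turn, a rotation vector about the world's x, y, z in units of pi/2 rad (1.0 is pi/2 rad). In form: [[claw, [x, y, z], [wx, wy, wz]], ...]. A call has 1 to 12 rows; each row is the pose to reach, as a shift and turn from the pose commanded when the call began; what a row does not reach only later rows make up. A row lasts 1/12 s, in which the tool goes at most 41.7 mm and 7.16 degrees, less where a joint would pass 70% of its speed; a pose out of reach is approached as far as the arm can. A call with a number of a shift or a turn outside -1 to 1 is refused whole. A call with a gripper value outside its range is refused whole. The fingers move at their own pace and stop on an object; the grip force is fixed at half the most. Time passes only in rows, so rows that repeat a pose let the fingers close. It gives the time, the measured TCP pose, the force, the opening and the grip force at its end, in the units of the state.
- monitor.state(): the state, without advancing time (a new reading comes with each control period).
- vision.grab_frame(name): name is "side" or "top" or "wrist"; returns a dict with "color" (400x640x3 uint8, red, green, blue), "z_map" (400x640 float32, m along the optical axis (not along the pixel's ray), 0 where there is no reading), "mtx" (3x3 intrinsics, pixels), "k1" (the pictures are not rectified: a ray, as slopes to the right and down, at radius r is drawn at 1 + k1 r^2 times it, then the intrinsics apply), "R" (3x3) and "t" (3): a world point X has camera coordinates R X + t. Camera axes: x right, y down, z forward; pixel columns grow to the right and rows downward; lengths in m; the calibration is good to about 2 mm. A picture is of the moment at which its call begins.
- manip.job_done(): hands the job in; it is judged then, once.
The state is a dict: "time": time; "joint_pos": joint angles; "joint_vel": joint speeds; "joint_efforts": joint torques, N m; "tool_pos": TCP position; "tool_rot": TCP orientation; "contact_force": force on the tool from outside, world axes, zero at the start; "ft_torque": the same for the moment, N m; "gripper_width": opening from 0.0 (shut) to 1.0 (fully open); "grasp_force": force on a finger pad.
Only numpy, scipy, OpenCV 4.12 (cv2) and the standard library are available. Lean on these libraries where they do the work, as an engineer would, in place of code of your own. Each camera call takes 0.05 s, during which the arm holds its last target. There are 200 camera calls.

## Working session

There is one attempt and no reset: what is moved stays moved. The work goes in short steps, Python scripts to look and compute and a tool call to move; the robot and the scene stay as the last step left them, time stands still between calls to the robot, and variables do not carry over. Pictures are saved under pics/ and viewed, at most 10 in all, crops included, and the job is handed in when it is done.

Besides the shell and the picture viewer there is one more tool, called after ">>>" as name(argument=value, ...) on one line, values as JSON. arm_command: Moves the arm, as the interface text tells. Shifts and turns lie within -1 to 1; 1 stands for 30 cm of shift or pi/2 rad of turn. Its arguments: {"type":"object","properties":{"rows":{"type":"array"}},"required":["rows"]}

```bash
mkdir -p pics
cat > h.py <<'E'
import numpy as np, cv2
from plant import monitor, vision, manip
def world(f,px):
    """pixels (N,2) -> rays origin, dirs(camera z=1 scale)"""
    px=np.asarray(px,float).reshape(-1,1,2)
    n=cv2.undistortPoints(px,np.array(f["mtx"]),np.array([f["k1"],0,0,0,0.])).reshape(-1,2)
    R=np.array(f["R"]);t=np.array(f["t"])
    return -R.T@t, np.c_[n,np.ones(len(n))]@R
def onplane(f,px,z):
    o,d=world(f,px); return o+d*((z-o[2])/d[:,2])[:,None]
def bydepth(f,px):
    o,d=world(f,px); p=np.asarray(px,int).reshape(-1,2)
    return o+d*f["z_map"][p[:,1],p[:,0]][:,None]
E
python3 - <<'E'
from h import *
for n in("top","side"):
    f=vision.grab_frame(n); cv2.imwrite(f"pics/{n}0.png",f["color"][...,::-1])
    print(n,-np.array(f["R"]).T@f["t"],f["k1"])
print(monitor.state())
E
```

```text
top [ 0.43815779 -0.04026031  1.05793234] 6.63628330282017e-05
side [-0.09353455 -0.67702172  0.65778099] 0.015211467873345237
{'time': 0.1, 'joint_pos': array([ 1.22301783e+00,  5.32641544e-02,  1.61419176e+00, -3.52168046e-05,
        1.47598259e+00, -1.18994829e-01]), 'joint_vel': array([ 0.00092058, -0.00168103, -0.00262842, -0.0001931 , -0.00107259,
       -0.00194038]), 'joint_efforts': array([ 1.12782753e-03, -3.94909823e+01, -3.71360672e+01, -2.48477113e-05,
        3.85707506e-03, -6.87519076e-06]), 'tool_pos': array([0.14155448, 0.60816887, 0.23018155]), 'tool_rot': array([-1.96396262e-04,  1.14140800e-01,  9.93464154e-01, -9.01959392e-04]), 'contact_force': array([ 0.17974921,  0.59410918, -0.6770913 ]), 'ft_torque': array([ 0.02333677, -0.03849364, -0.01061221]), 'grasp_force': 0.0, 'gripper_width': 0.9987900659018393}
```

View pics/top0.png

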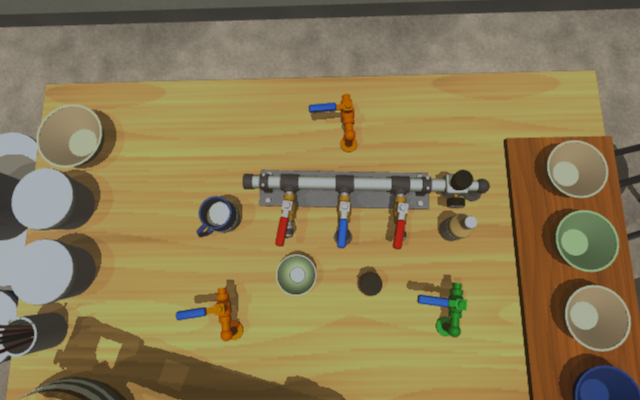

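View pics/side0.png

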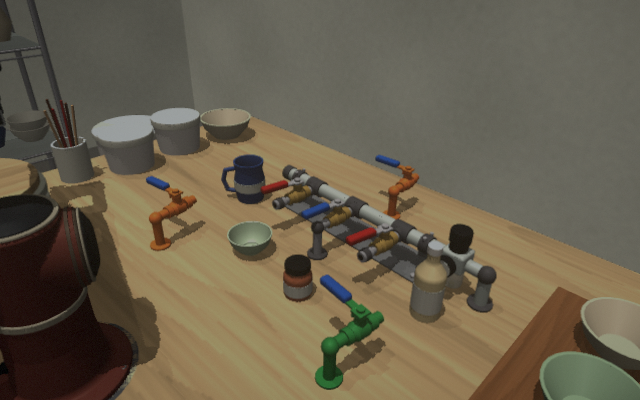

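Top view: the valve levers on the manifold are red (283,230), blue (343,235) and red (401,232). The bench look-alikes are orange with a blue lever at (330,107) and (200,313), and green with a blue lever at (440,300). No other red levers are visible. I choose the two reds on the grey header, and check them in a close crop.

```bash
cat > m.py <<'E'
from h import *
def levers(f,show=True):
    hsv=cv2.cvtColor(f["color"],cv2.COLOR_RGB2HSV); out=[]
    red=((hsv[...,0]<6)|(hsv[...,0]>172))&(hsv[...,1]>170)&(hsv[...,2]>70)
    blue=(abs(hsv[...,0].astype(int)-112)<10)&(hsv[...,1]>150)&(hsv[...,2]>90)
    for nm,m in(("red",red),("blue",blue)):
        m=m.astype(np.uint8); m[:,:240]=0; m[:,430:]=0; m[:165]=0; m[260:]=0
        n,l,s,c=cv2.connectedComponentsWithStats(m)
        for i in range(1,n):
            if s[i,4]<60: continue
            v,u=np.nonzero(l==i); px=np.c_[u,v]
            z=bydepth(f,px)[:,2]; k=(z>.118)&(z<.135)
            P=onplane(f,px[k],.126)[:,:2].astype(np.float32)
            (cx,cy),(w,h),a=cv2.minAreaRect(P)
            B=cv2.boxPoints(((cx,cy),(w,h),a)); e=[B[1]-B[0],B[2]-B[1]]; d=max(e,key=np.linalg.norm); d=d/np.linalg.norm(d)
            c=np.array([cx,cy]); print(nm,"px",c and 0 if False else px.mean(0).round(),"n",k.sum(),"z",np.median(z[k]).round(4),"c",c.round(4),"size",round(w,4),round(h,4),"dir",d.round(3))
            out.append((nm,c,d))
    return out
E
python3 - <<'E'
from m import *
f=vision.grab_frame("top"); levers(f)
P=lambda n,px,z:print(n,onplane(f,px,z)[:,:2].round(3).tolist())
P("pipe top",[[262,181],[440,185]],.092)
P("stemguess",[[290,197],[345,197],[402,199]],.122)
P("jar",[[370,284]],.08);P("bowl",[[297,275]],.048);P("bottle cap",[[469,223]],.165);P("mug",[[219,213]],.115)
c=f["color"][150:310,190:490,::-1]; cv2.imwrite("pics/crop.png",cv2.resize(c,None,fx=2.6,fy=2.6,interpolation=cv2.INTER_CUBIC))
E
```

```text
red px [281. 231.] n 200 z 0.1251 c [0.5379 0.0769] size 0.0169 0.0666 dir [ 0.982 -0.189]
red px [399. 234.] n 212 z 0.1254 c [ 0.5273 -0.1995] size 0.0179 0.0669 dir [ 0.98  -0.199]
blue px [342. 233.] n 204 z 0.1255 c [ 0.5318 -0.0663] size 0.0175 0.0666 dir [ 0.995 -0.1  ]
pipe top [[0.669, 0.131], [0.65, -0.313]]
stemguess [[0.621, 0.057], [0.618, -0.076], [0.611, -0.212]]
jar [[0.411, -0.133]]
bowl [[0.435, 0.047]]
bottle cap [[0.546, -0.352]]
mug [[0.585, 0.231]]
```

View pics/crop.png

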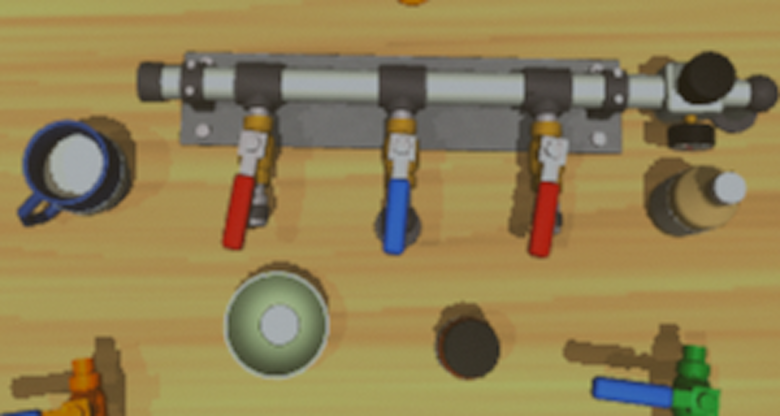

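The crop confirms it: the red grips at crop (238,212) and (543,218) belong to brass valves on the grey header. The blue valve is between them at (397,216). I estimate the left red stem at (0.604, 0.064), the right red stem at (0.593, -0.213), yaw at about -0.04 and both lever angles at about 1.42. I'll close the fingers and fly to the left lever.

>>> arm_command(rows=[[0, [0.85, -1, 0.1], [0, 0, 0.06]], [0, [0.85, -1, 0.1], [0, 0, 0.12]], [0, [0.85, -1, 0.1], [0, 0, 0.12]], [0, [0.85, -1, 0.1], [0, 0, 0.12]], [0, [0.85, -1, 0.1], [0, 0, 0.12]], [0, [0.85, -1, 0.1], [0, 0, 0.12]], [0, [0.85, -1, 0.1], [0, 0, 0.12]], [0, [0.85, -1, 0.1], [0, 0, 0.12]], [0, [0.85, -1, 0.1], [0, 0, 0.12]], [0, [0.85, -1, 0.1], [0, 0, 0.12]], [0, [0.85, -1, 0.1], [0, 0, 0.12]], [0, [0.85, -1, 0.1], [0, 0, 0.12]]])

```text
time: 1.15
tool_pos: [0.3972, 0.308, 0.2611]
tool_rot: [-0.0, 0.021, 1.0, 0.0]
contact_force: [0.3, 1.0, -0.3]
gripper_width: 0.005
grasp_force: 0.0
```

>>> arm_command(rows=[[0, [0.45, -0.93, 0], [0, 0, 0]], [0, [0.45, -0.93, 0], [0, 0, 0]], [0, [0.45, -0.93, 0], [0, 0, 0]], [0, [0.45, -0.93, 0], [0, 0, 0]], [0, [0.45, -0.93, 0], [0, 0, 0]], [0, [0.45, -0.93, 0], [0, 0, 0]], [0, [0.45, -0.93, 0], [0, 0, 0]], [0, [0.45, -0.93, 0], [0, 0, 0]], [0, [0.45, -0.93, 0], [0, 0, 0]], [0, [0.45, -0.93, -0.2], [0, 0, 0]], [0, [0.45, -0.93, -0.3], [0, 0, 0]], [0, [0.45, -0.93, -0.3], [0, 0, 0]]])

```text
time: 2.15
tool_pos: [0.5266, 0.032, 0.1632]
tool_rot: [-0.007, 0.019, 1.0, 0.001]
contact_force: [-1.6, 0.5, -2.9]
gripper_width: 0.003
grasp_force: 0.0
```

Run:
```python
from h import *
print(monitor.state()["tool_pos"])
f=vision.grab_frame("wrist"); cv2.imwrite("pics/w1.png",f["color"][...,::-1])
f=vision.grab_frame("side"); cv2.imwrite("pics/s1.png",cv2.resize(f["color"][80:300,200:520,::-1],None,fx=2.4,fy=2.4))
Y=np.array([.04,.999]);X=np.array([-.999,.04])
for nm,S in(("a",[.604,.064]),("b",[.593,-.213])):
  for p in(1.45,1.4,1.2,1.0,.8,.6,.4,.2,.05,0,-.1,-.2):
    L=np.cos(p)*Y+np.sin(p)*X;N=-np.sin(p)*Y+np.cos(p)*X
    print(nm,p,(S+.07*L+.027*N).round(3))
```

```text
[0.52661625 0.03197017 0.16322248]
a 1.45 [0.531 0.049]
a 1.4 [0.53  0.052]
a 1.2 [0.529 0.067]
a 1.0 [0.531 0.082]
a 0.8 [0.536 0.096]
a 0.6 [0.544 0.109]
a 0.4 [0.554 0.12 ]
a 0.2 [0.566 0.129]
a 0.05 [0.576 0.134]
a 0 [0.58  0.135]
a -0.1 [0.587 0.137]
a -0.2 [0.594 0.138]
b 1.45 [ 0.52  -0.228]
b 1.4 [ 0.519 -0.225]
b 1.2 [ 0.518 -0.21 ]
b 1.0 [ 0.52  -0.195]
b 0.8 [ 0.525 -0.181]
b 0.6 [ 0.533 -0.168]
b 0.4 [ 0.543 -0.157]
b 0.2 [ 0.555 -0.148]
b 0.05 [ 0.565 -0.143]
b 0 [ 0.569 -0.142]
b -0.1 [ 0.576 -0.14 ]
b -0.2 [ 0.583 -0.139]
```

View pics/s1.png

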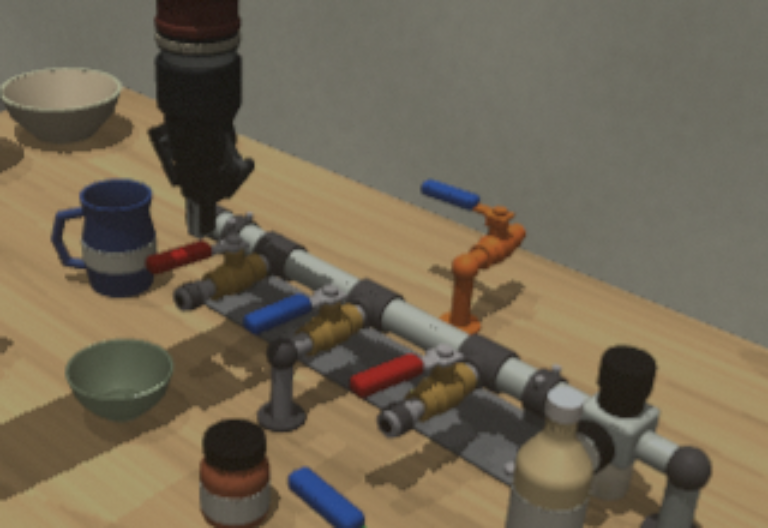

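The side crop shows the closed fingertips above the gap beside the left red lever, at crop (203,230), on the blue valve's side. I'll lower beside the grip.

>>> arm_command(rows=[[0, [0, -0.02, -0.08], [0, 0, 0]], [0, [0, -0.02, -0.16], [0, 0, 0]], [0, [0, -0.02, -0.22], [0, 0, 0]], [0, [0, -0.02, -0.22], [0, 0, 0]], [0, [0, -0.02, -0.22], [0, 0, 0]]])

```text
time: 2.67
tool_pos: [0.5326, 0.0244, 0.1072]
tool_rot: [0.001, 0.02, 1.0, 0.0]
contact_force: [0.6, -0.1, 0.5]
gripper_width: -0.0
grasp_force: 0.0
```

>>> arm_command(rows=[[0, [-0.005, 0.03, -0.01], [0, 0, 0]], [0, [-0.008, 0.06, -0.01], [0, 0, 0]], [0, [-0.01, 0.085, -0.01], [0, 0, 0]], [0, [-0.012, 0.11, -0.01], [0, 0, 0]], [0, [-0.012, 0.14, -0.01], [0, 0, 0]], [0, [-0.01, 0.165, -0.01], [0, 0, 0]], [0, [-0.005, 0.19, -0.01], [0, 0, 0]], [0, [0.003, 0.215, -0.01], [0, 0, 0]], [0, [0.012, 0.24, -0.01], [0, 0, 0]], [0, [0.025, 0.26, -0.01], [0, 0, 0]], [0, [0.038, 0.28, -0.01], [0, 0, 0]], [0, [0.038, 0.28, -0.01], [0, 0, 0]]])

```text
time: 3.67
tool_pos: [0.5432, 0.1078, 0.1026]
tool_rot: [-0.0, 0.02, 1.0, -0.001]
contact_force: [-1.5, -3.0, 0.8]
gripper_width: 0.001
grasp_force: 1.2
```

Run:
```python
from m import *
f=vision.grab_frame("top"); levers(f); cv2.imwrite("pics/t2.png",cv2.resize(f["color"][150:310,190:490,::-1],None,fx=2.6,fy=2.6))
```

```text
red px [399. 234.] n 213 z 0.1253 c [ 0.5273 -0.1998] size 0.0177 0.0669 dir [ 0.98  -0.199]
blue px [342. 233.] n 203 z 0.1253 c [ 0.5318 -0.0666] size 0.0172 0.0666 dir [ 0.994 -0.106]
```

View pics/t2.png

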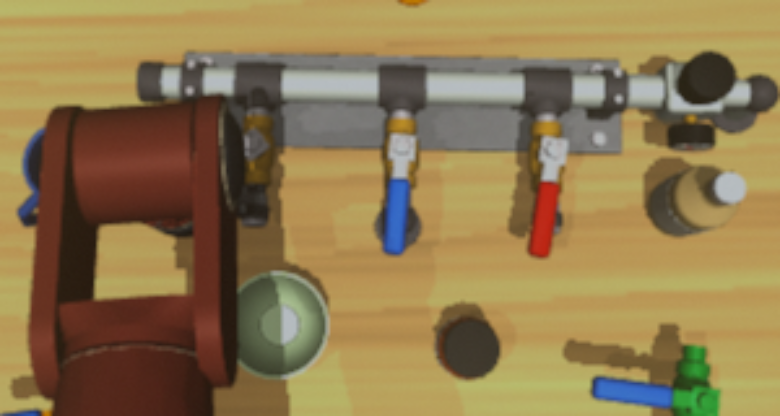

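The arm hides the left lever, and about 3.4 N shows the fingertip pushing it. Blue and the right red haven't moved. I'll continue round.

>>> arm_command(rows=[[0, [0.016, 0.02, 0], [0, 0, 0]], [0, [0.033, 0.04, 0], [0, 0, 0]], [0, [0.053, 0.056, 0], [0, 0, 0]], [0, [0.073, 0.07, 0], [0, 0, 0]], [0, [0.09, 0.078, 0], [0, 0, 0]], [0, [0.105, 0.085, 0], [0, 0, 0]], [0, [0.115, 0.088, 0], [0, 0, 0]], [0, [0.125, 0.09, 0], [0, 0, 0]], [0, [0.125, 0.09, 0], [0, 0, 0]]])

```text
time: 4.47
tool_pos: [0.579, 0.1345, 0.1012]
tool_rot: [-0.002, 0.02, 1.0, -0.001]
contact_force: [-3.2, -2.4, -1.3]
gripper_width: 0.004
grasp_force: 1.8
```

>>> arm_command(rows=[[0, [0.007, 0, 0.005], [0, 0, 0]], [0, [0.013, 0, 0.005], [0, 0, 0]], [0, [0.02, 0, 0.005], [0, 0, 0]], [0, [0.02, 0, 0.005], [0, 0, 0]]])

```text
time: 4.8
tool_pos: [0.5835, 0.1352, 0.1017]
tool_rot: [-0.004, 0.02, 1.0, 0.0]
contact_force: [-5.2, -1.1, -1.8]
gripper_width: -0.002
grasp_force: 3.0
```

>>> arm_command(rows=[[0, [0.007, 0, 0], [0, 0, 0]], [0, [0.013, 0, 0], [0, 0, 0]], [0, [0.02, 0, 0], [0, 0, 0]], [0, [0.02, 0, 0], [0, 0, 0]]])

```text
time: 5.13
tool_pos: [0.5835, 0.1353, 0.1015]
tool_rot: [-0.012, 0.02, 1.0, -0.001]
contact_force: [-29.2, -2.8, 14.2]
gripper_width: -0.001
grasp_force: 14.8
```

The force rose to 29 N with no motion, so the stop is reached. I'll back off and go to the other lever.

>>> arm_command(rows=[[0, [-0.06, 0, 0], [0, 0, 0]], [0, [-0.15, 0, 0], [0, 0, 0]], [0, [-0.17, 0, 0.1], [0, 0, 0]], [0, [-0.2, -0.05, 0.23], [0, 0, 0]], [0, [-0.2, -0.15, 0.33], [0, 0, 0]], [0, [-0.22, -0.28, 0.33], [0, 0, 0]], [0, [-0.22, -0.41, 0.33], [0, 0, 0]], [0, [-0.22, -0.54, 0.33], [0, 0, 0]], [0, [-0.22, -0.67, 0.33], [0, 0, 0]], [0, [-0.22, -0.8, 0.33], [0, 0, 0]], [0, [-0.22, -0.9, 0.33], [0, 0, 0]], [0, [-0.22, -0.9, 0.33], [0, 0, 0]]])

```text
time: 6.13
tool_pos: [0.5268, -0.1394, 0.2034]
tool_rot: [0.001, 0.023, 1.0, -0.001]
contact_force: [-0.1, 0.2, -0.2]
gripper_width: -0.001
grasp_force: 0.0
```

Run:
```python
from m import *
f=vision.grab_frame("top"); levers(f); print(monitor.state()["tool_pos"]); cv2.imwrite("pics/t3.png",cv2.resize(f["color"][150:310,190:490,::-1],None,fx=2.6,fy=2.6))
```

```text
red px [260. 204.] n 193 z 0.1247 c [0.6028 0.1302] size 0.0656 0.0171 dir [0.017 1.   ]
blue px [342. 232.] n 170 z 0.1255 c [ 0.5327 -0.0668] size 0.0161 0.0649 dir [ 0.99  -0.144]
[ 0.5268007  -0.13707123  0.20326011]
```

View pics/t3.png

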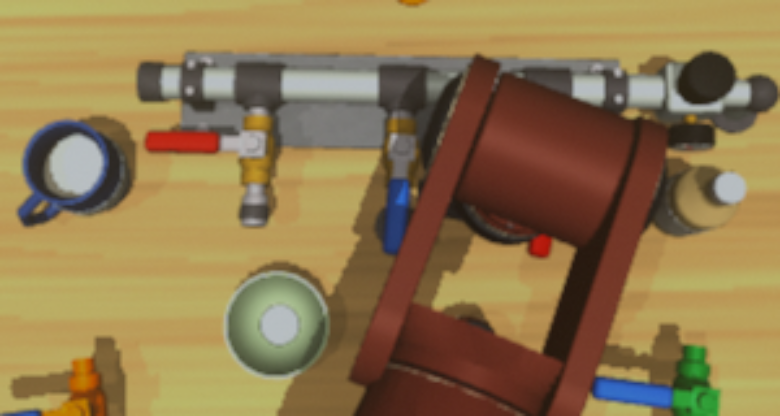

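The left red lever is now square across its outlet, at crop (182,141). Mug and bowl are unmoved. Next I'll lower beside the right lever, on its bottle side.

>>> arm_command(rows=[[0, [-0.01, -0.12, 0], [0, 0, 0]], [0, [-0.017, -0.25, 0], [0, 0, 0]], [0, [-0.017, -0.365, 0], [0, 0, 0]], [0, [-0.017, -0.365, 0], [0, 0, 0]], [0, [-0.017, -0.365, 0], [0, 0, 0]], [0, [-0.017, -0.365, -0.1], [0, 0, 0]], [0, [-0.017, -0.365, -0.2], [0, 0, 0]], [0, [-0.017, -0.365, -0.28], [0, 0, 0]], [0, [-0.017, -0.365, -0.335], [0, 0, 0]], [0, [-0.017, -0.365, -0.335], [0, 0, 0]], [0, [-0.017, -0.365, -0.335], [0, 0, 0]]])

```text
time: 7.1
tool_pos: [0.5214, -0.2425, 0.1015]
tool_rot: [-0.001, 0.019, 1.0, 0.001]
contact_force: [-0.1, -0.1, -0.0]
gripper_width: -0.0
grasp_force: 0.0
```

>>> arm_command(rows=[[0, [-0.004, 0.03, 0.003], [0, 0, 0]], [0, [-0.007, 0.058, 0.003], [0, 0, 0]], [0, [-0.009, 0.083, 0.003], [0, 0, 0]], [0, [-0.01, 0.108, 0.003], [0, 0, 0]], [0, [-0.007, 0.133, 0.003], [0, 0, 0]], [0, [-0.003, 0.158, 0.003], [0, 0, 0]], [0, [0.004, 0.18, 0.003], [0, 0, 0]], [0, [0.013, 0.205, 0.003], [0, 0, 0]], [0, [0.026, 0.227, 0.003], [0, 0, 0]], [0, [0.04, 0.248, 0.003], [0, 0, 0]], [0, [0.056, 0.267, 0.003], [0, 0, 0]], [0, [0.073, 0.285, 0.003], [0, 0, 0]]])

```text
time: 8.1
tool_pos: [0.5434, -0.1606, 0.1048]
tool_rot: [0.0, 0.02, 1.0, -0.003]
contact_force: [-3.0, -7.6, -0.3]
gripper_width: -0.001
grasp_force: 3.3
```

>>> arm_command(rows=[[0, [0.02, 0.018, 0], [0, 0, 0]], [0, [0.04, 0.033, 0], [0, 0, 0]], [0, [0.056, 0.042, 0], [0, 0, 0]], [0, [0.071, 0.05, 0], [0, 0, 0]], [0, [0.08, 0.053, 0], [0, 0, 0]], [0, [0.09, 0.053, 0], [0, 0, 0]], [0, [0.09, 0.053, 0], [0, 0, 0]]])

```text
time: 8.68
tool_pos: [0.5695, -0.1431, 0.1037]
tool_rot: [-0.001, 0.02, 1.0, -0.001]
contact_force: [-3.4, -0.8, -0.1]
gripper_width: -0.002
grasp_force: 2.1
```

>>> arm_command(rows=[[0, [0.007, 0, 0], [0, 0, 0]], [0, [0.013, 0, 0], [0, 0, 0]], [0, [0.02, 0, 0], [0, 0, 0]], [0, [0.02, 0, 0], [0, 0, 0]]])

```text
time: 9.02
tool_pos: [0.5732, -0.1427, 0.1036]
tool_rot: [-0.005, 0.02, 1.0, 0.0]
contact_force: [-14.1, -0.3, 7.1]
gripper_width: -0.001
grasp_force: 6.9
```

>>> arm_command(rows=[[0, [0.007, 0, 0], [0, 0, 0]], [0, [0.014, 0, 0], [0, 0, 0]], [0, [0.014, 0, 0], [0, 0, 0]]])

```text
time: 9.27
tool_pos: [0.5732, -0.1426, 0.1035]
tool_rot: [-0.01, 0.02, 1.0, 0.0]
contact_force: [-29.5, -0.1, 16.3]
gripper_width: 0.002
grasp_force: 15.2
```

At the stop: 29 N with no motion. I'll back off, rise and clear the view.

>>> arm_command(rows=[[0, [-0.06, 0, 0], [0, 0, 0]], [0, [-0.13, 0, 0], [0, 0, 0]], [0, [-0.15, 0, 0.1], [0, 0, 0]], [0, [-0.18, 0, 0.22], [0, 0, 0]], [0, [-0.2, 0, 0.34], [0, 0, 0]], [0, [-0.3, 0, 0.44], [0, 0, 0]], [0, [-0.4, 0, 0.5], [0, 0, 0]], [0, [-0.5, 0, 0.5], [0, 0, 0]], [0, [-0.5, 0, 0.5], [0, 0, 0]], [0, [-0.5, 0, 0.5], [0, 0, 0]], [0, [-0.5, 0, 0.5], [0, 0, 0]]])

```text
time: 10.18
tool_pos: [0.431, -0.143, 0.2538]
tool_rot: [0.001, 0.02, 1.0, -0.0]
contact_force: [0.7, 0.4, -0.2]
gripper_width: -0.003
grasp_force: 0.0
```

Run:
```python
from m import *
f=vision.grab_frame("top"); levers(f); s=monitor.state(); print(s["tool_pos"],s["contact_force"]); cv2.imwrite("pics/t4.png",cv2.resize(f["color"][150:310,190:490,::-1],None,fx=2.6,fy=2.6))
```

```text
red px [260. 204.] n 193 z 0.1251 c [0.6028 0.1302] size 0.0656 0.0171 dir [0.017 1.   ]
red px [376. 206.] n 218 z 0.1253 c [ 0.5933 -0.1479] size 0.0644 0.0169 dir [0.017 1.   ]
blue px [342. 232.] n 194 z 0.1251 c [ 0.5326 -0.0658] size 0.017 0.0653 dir [ 0.993 -0.118]
[ 0.43117075 -0.14304907  0.2533814 ] [-0.37833967 -0.51559605  0.62997925]
```

View pics/t4.png

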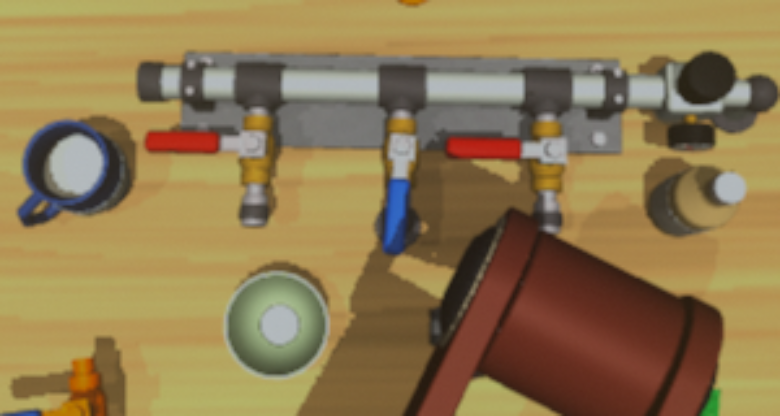

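Both red levers lie square across their outlets, at crop (182,141) and (483,148). Blue is still open at (397,215), and mug, bowl and bottle are in place. The arm hides the jar, but it is 80 mm high and the fingertips passed above it.

```bash
python3 -c "
from plant import manip; print(manip.job_done())"
```

```text
the job is handed in; nothing more can be done
None
```

Both red levers were pushed fully shut against their stops and the job is handed in; blue is still open and the mug, bowl and bottle did not move, while the arm hid the jar in the last view, so it went unchecked.

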